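# Hold a mounted specimen under the hardness gauge

## Task

Seat the red resin mount, polished face up, in the round nest of the hardness stand's shuttle, then slide the shuttle fully home under the gauge (it has a black knob to move it by). Then push the red hand lever down until the gauge needle stands in the green band and keep it there: the program finishes while the robot is still holding the lever down, so that the reading can be taken. Never press the needle into the red, and leave the black and the tan mount where they stand on the tray.

Things in the scene. Friction and masses are not known exactly. Their poses are not given: they have to be found in the camera images.
- hardness_stand: Grey hardness stand, fixed. Origin on the bench under the gauge's ram; x points to its back (column 72 mm behind the ram, 236 mm high), y to its left, the loading side, z up. The head and gauge fill 28 mm round the ram axis from 68 mm up; the fulcrum lug reaches 51 mm to the left. The lever runs to the right. A wall rises close behind the stand.
- shuttle (a joint): Travel of the aluminium shuttle, m, along the stand's -y. 0 = fully out at the left (nest 120 mm left of the ram axis), 0.12 = fully home against its stop, nest under the ram. Starts at 0 to 0.02; stays where it is left; about 2 N of friction.
- nest_seat (a point): Centre of the floor of the round nest in the shuttle's black block (56 x 56 mm), 35 mm above the bench. The recess is 37 mm across, 5 mm deep, chamfered; its rim is 40 mm above the bench. Axes as the stand's. When out it is open from above; a gripper closing along the stand's x axis is clear of head and cabinet.
- shuttle_knob (a point): Middle of the shuttle's upright black knob post, 14 mm across, standing 35 to 73 mm above the bench, 85 mm in front (-x of the stand) of the nest's centre. Push it or pinch it from above; with the gripper closing along the stand's y axis the gripper's body is clear of the head.
- red_mount_centre (a point): Centre of the red resin mount, an upright cylinder 34 mm across, 21 mm high, round polished face on top, 19 to 34 g. It stands on the teal tray in a row with two others, about 52 mm apart along the tray's y axis: grip it along the tray's x axis, by its upper part (seated, its upper 16 mm stands out of the nest).
- tray: Teal plastic tray, fixed, 100 x 160 mm, rim 14 mm high, floor 2 mm above the bench. Origin at the centre of its underside; the three mounts stand in a row along its y axis, in any order.
- black_mount: Black resin mount, 30 mm across and 21 mm high, on the tray; not to be used. Origin at the centre of its underside.
- tan_mount: Tan resin mount, 30 mm across and 18 mm high, on the tray; not to be used. Origin at the centre of its underside.
- lever (a joint): Hand lever's angle, rad: 0 raised (a spring returns it), grows as the grip is pushed down, stop at 0.60. It turns about a pin along the stand's x axis, 42 mm left of the ram axis, 215 mm above the bench, and lowers the gauge 42 mm per rad. The foot meets a seated red mount at 0.29; needle green from 0.38 to 0.47, red from 0.53. Push in the green: about 7 N at the grip.
- grip_top (a point): Middle of the top face of the lever's red grip (26 mm wide along the stand's x, 70 mm along the lever, 20 mm thick), 142 mm from the fulcrum pin; moves with the lever. The grip slopes up to the right by 0.42 rad when raised; at lever 0.42 it is level, its top about 225 mm above the bench and its middle 100 mm right of the ram axis.
- gauge_foot (a joint): How far the gauge's sprung foot is pushed up into it, m, 0 = hanging free. The dial's needle shows it, one mark per mm: green band 0.004 to 0.008, red from 0.0102. The spring gives about 7 N at 0.004 and 12 N at 0.008.
- foot_face (a point): Centre of the lower face of the gauge's flat steel foot, 17 mm across, that bears on the specimen: 68 mm above the bench when the lever is raised; a seated red mount's top is 56 mm above the bench.

How it is judged (in metres and radians):
On the way, in this order (a step that is already met when the one before it is completed fails the run):
1. the red mount is seated in the nest, face up and let go, with the shuttle still out at the loading side (horizontal distance between red_mount_centre and nest_seat below 0.004 m and z of red_mount_centre in the frame of nest_seat below 0.0125 m and angle between red_mount_centre's own z axis and vertical below 0.08 rad and contact force between the fingers and red_mount below 0.05 N and value of joint shuttle below 0.06 m), for 0.2 s.
2. the shuttle is fully home with the red mount seated, the lever not yet pressing (value of joint shuttle above 0.117 m and horizontal distance between red_mount_centre and nest_seat below 0.004 m and value of joint gauge_foot below 0.001 m), for 0.2 s.
At the end, for the whole second after the job is handed in: The robot is still pushing on the red grip (over 1 N) and the needle stays in the green band (foot pushed in 4 to 8 mm, pressing on the red mount with over 4 N); the shuttle is home within 3 mm of its stop, and the red mount is upright, face up, on the nest's floor within 4 mm of its centre (value of joint gauge_foot between 0.004 and 0.008 m and contact force between gauge_foot and red_mount above 4 N and value of joint shuttle above 0.117 m and horizontal distance between red_mount_centre and nest_seat below 0.004 m and z of red_mount_centre in the frame of nest_seat below 0.0125 m and angle between red_mount_centre's own z axis and vertical below 0.08 rad and contact force between any of the fingers, the arm and lever above 1 N); the arm keeps its last pose, push and grip.
It fails at once if the needle is pressed into the red (value of joint gauge_foot above 0.0102 m).
It fails at once if the black or the tan mount is moved more than 30 mm (distance of any of black_mount, tan_mount from where it was at the start of the episode above 0.03 m).
It also fails if it takes over 72 s, if anything falls off the work surface, if the arm or the gripper's body presses on something with over 40 N, if the wrist force passes 120 N, or if a joint passes its speed limit or range.

## Robot

A 6-joint arm with a two-finger parallel gripper is mounted at the origin on the work surface; the furniture and walls round the work are solid. World frame = base frame: x ahead of the robot, y to its left, z up, the work surface at z = 0. Lengths are in mm, angles in rad, forces in N, time in s.
With the tool pointing down it reaches from about 300 to 825 mm from the base axis. Payload 5.4 kg.
Tool frame: the origin (TCP) lies at the very end of the fingers, on their centre line; the grasp point (between the pads) lies 19 mm behind it (manip.hold_point_z is the distance from the TCP to the grasp point, in mm); z points along the fingers, y is the line along which they close (so a half turn about z gives the same grasp; the last joint's range is limited). The gripper opens to 92 mm and grips with 3 to 60 N. Pads are 20 mm wide; open, the fingers measure 128 mm over their backs; the gripper's body (75 mm by 189 mm) begins 69 mm behind the grasp point.
Start: joints at [0.891, 0.158, 1.597, -0, 1.386, -0.21], TCP at [260.313, 512.682, 214.601] pointing down, gripper open.
Joint ranges: [-2.91, 2.91], [-0.94, 2.29], [0.18, 2.7], [-1.29, 4.43], [0.17, 2.64], [-3, 3]. Speed limits (rad/s): [2.57, 2.57, 3.14, 3.14, 3.14, 3.14].

## Interface

Orientations are given as a unit quaternion [x, y, z, w].
In Python, from rig import manip, imaging, job, nets gives the robot as it stands.
- The arm moves only by the shell command python3 -m jog 'ROWS' [OPENING] [FORCE]. ROWS is JSON, a list of rows, each a list of 4 numbers: the shift along the world's x, y, z in mm, then the turn about the world's z in rad. In form: [[x, y, z, yaw], ...]. A call has 1 to 20 rows; each row is the pose to reach, as a shift and turn from the pose commanded when the call began; what a row does not reach only later rows make up. A row lasts 1/8 s, in which the tool goes at most 62.5 mm and 10.7 degrees, less where a joint would pass 70% of its speed; a pose out of reach is approached as far as the arm can. A call with a gripper value outside its range is refused whole. OPENING is the gripper command: -1 is shut, 1 is fully open, values between are in proportion, set as the call begins (- or left out, the last holds). The fingers move at their own pace and stop on an object; FORCE is the grip in N (left out, the last holds). Time passes only in rows, so rows that repeat a pose let the fingers close. It gives the time, the measured TCP pose, the force, the opening and the grip force at its end, in the units of the state.
- manip.state(): the state, without advancing time (a new reading comes with each control period).
- imaging.snapshot(name): name is "scene" or "top" or "wrist"; returns a dict with "frame" (420x560x3 uint8, blue, green, red), "camera_matrix" (3x3 intrinsics, pixels), "k1" (the pictures are not rectified: a ray, as slopes to the right and down, at radius r is drawn at 1 + k1 r^2 times it, then the intrinsics apply), "R" (3x3) and "t" (3): a world point X has camera coordinates R X + t; the wrist camera has in their place "hand_eye" (4x4, takes a point from camera to tool coordinates, whose origin is the TCP and whose axes are the flange's). Camera axes: x right, y down, z forward; pixel columns grow to the right and rows downward; lengths in mm; the calibration is good to about 2 mm. A picture is of the moment at which its call begins: read the wrist's pose just before it. There is no depth.
- job.hand_in(): hands the job in; it is judged then, once.
Trained networks look in a picture, given as the dict that the camera call returned (one of the last four; its "shot" number tells which), for a name from the list of things; names that differ only in an ending like _2 or _b are one class to them, and where a whole thing is asked for, a point or a joint stands for the part that bears it (a point fixed in the world has none). Each returns a list of dicts, best first, with "conf" (0 to 1); they miss things now and then, are a little off and sometimes report something else, mostly with a low value. They report only what shows in the picture. A call takes as long as a camera call.
- nets.regions_of(picture, thing): "pixels" (420x560 bool, what is visible of it) and "box" ([left, top, right, bottom] as shares, 0 to 1, of the picture: columns of its width, rows of its height, round what is visible of it).
- nets.tip_of(picture, thing): "centre" ([row, column] as shares, 0 to 1, of the picture: columns of its width, rows of its height: a listed point, or the origin of a listed thing).
The state is a dict: "time": time; "joint_pos": joint angles; "dq": joint speeds; "joint_torque": joint torques, N m; "eef_pos": TCP position; "tool_rot": TCP orientation; "force": force on the tool from outside, world axes, zero at the start; "ft_torque": the same for the moment, N m; "opening": opening from 0.0 (shut) to 1.0 (fully open); "grip_force": force on a finger pad.
Only numpy, scipy, OpenCV 4.12 (cv2) and the standard library are available. Lean on these libraries where they do the work, as an engineer would, in place of code of your own. Each camera call takes 0.05 s, during which the arm holds its last target. There are 200 camera calls.

## Working session

There is one attempt and no reset: what is moved stays moved. The work goes in short steps, Python scripts to look and compute and a shell command to move; the robot and the scene stay as the last step left them, time stands still between calls to the robot, and variables do not carry over. Pictures are saved under pics/ and viewed, at most 12 in all, crops included, and the job is handed in when it is done.

```bash
mkdir -p pics; cat > h.py <<'E'
import numpy as np, cv2
from rig import manip, imaging, job, nets
from scipy.spatial.transform import Rotation as Ro
def cam(s,st=None):
    if 'R' in s: return np.array(s['R']),np.array(s['t'])
    H=np.array(s['hand_eye']);T=np.eye(4);T[:3,:3]=Ro.from_quat(st['tool_rot']).as_matrix();T[:3,3]=st['eef_pos']
    W=np.linalg.inv(T@H);return W[:3,:3],W[:3,3]
def ray(s,rc,st=None):
    R,t=cam(s,st);K=np.array(s['camera_matrix'])
    k=float(s['k1']);p=np.array([[[rc[1]*560,rc[0]*420]]],float)
    u=cv2.undistortPoints(p,K,np.array([k,0,0,0,0.]))[0,0]
    return -R.T@t, R.T@np.array([u[0],u[1],1])
def atz(s,rc,z,st=None):
    o,d=ray(s,rc,st);return o+d*(z-o[2])/d[2]
def proj(s,X,st=None):
    R,t=cam(s,st);c=R@np.array(X,float)+t;u=c[:2]/c[2];u=u*(1+float(s['k1'])*(u@u))
    K=np.array(s['camera_matrix']);return K[0,0]*u[0]+K[0,2],K[1,1]*u[1]+K[1,2]
def tri(L):
    A=0;b=0
    for o,d in L:
        d=d/np.linalg.norm(d);P=np.eye(3)-np.outer(d,d);A=A+P;b=b+P@o
    return np.linalg.solve(A,b)
E
python3 - <<'E'
from h import *
np.set_printoptions(precision=1,suppress=True)
S={}
zs=dict(hardness_stand=0,nest_seat=35,shuttle_knob=54,red_mount_centre=12.5,tray=0,black_mount=2,tan_mount=2,grip_top=265,foot_face=68)
print(manip.state())
R={}
for c in ('scene','top','wrist'):
    st=manip.state();s=imaging.snapshot(c);cv2.imwrite(f'pics/{c}.png',s['frame'])
    for n,z in zs.items():
        r=nets.tip_of(s,n)[:2]
        for q in r:
            print(c,n,round(q['conf'],2),np.array(q['centre'])*[420,560],atz(s,q['centre'],z,st))
        if r and r[0]['conf']>.4: R.setdefault(n,[]).append(ray(s,r[0]['centre'],st))
for n,L in R.items():
    if len(L)>1: print('TRI',n,tri(L))
a=np.hstack([cv2.imread(f'pics/{c}.png') for c in('scene','top')]);cv2.imwrite('pics/a.png',cv2.resize(a,(800,300)))
E
```

```text
{'time': 0.0, 'joint_pos': array([ 0.9,  0.2,  1.6, -0. ,  1.4, -0.2]), 'dq': array([-0.,  0., -0.,  0., -0., -0.]), 'joint_torque': array([ -0. , -38.6, -32.2,   0.1,   0. ,  -0. ]), 'eef_pos': array([259.9, 512.2, 213.6]), 'tool_rot': array([ 0.2,  1. , -0. , -0. ]), 'force': array([ 0.2,  0. , -1. ]), 'ft_torque': array([0., 0., 0.]), 'grip_force': 0.0, 'opening': 0.9976126935283858}
scene hardness_stand 0.68 [285.8 376.8] [ 480.5 -258.6    0. ]
scene nest_seat 0.94 [245.8 340.9] [ 526.4 -146.5   35. ]
scene nest_seat 0.45 [280.8 376.3] [ 469.8 -255.1   35. ]
scene shuttle_knob 0.87 [259.3 318.4] [ 453.5 -117.7   54. ]
scene red_mount_centre 0.52 [244.7 179. ] [367.9 219.8  12.5]
scene red_mount_centre 0.5 [231.3 183.8] [408.6 233.2  12.5]
scene tray 0.57 [232.6 186. ] [414.8 233.2   0. ]
scene black_mount 0.65 [230.2 185.6] [419.8 237.4   2. ]
scene tan_mount 0.7 [215.8 191.6] [467.5 250.8   2. ]
scene grip_top 0.66 [230.3 435.6] [ 467.7 -331.9  265. ]
scene grip_top 0.2 [245.4 341.6] [ 359.6 -189.5  265. ]
top hardness_stand 0.74 [211.4 368.4] [ 483.3 -258.4    0. ]
top hardness
[... 180 characters left out ...]
6.8 315.9] [ 460.8 -112.6   54. ]
top red_mount_centre 0.67 [257.  191.9] [372.5 209.9  12.5]
top tray 0.59 [238.1 184.3] [424.8 234.7   0. ]
top tray 0.39 [209.8 368.3] [ 487.7 -258.4    0. ]
top tan_mount 0.46 [221. 179.] [471.2 250.1   2. ]
top grip_top 0.94 [193.9 433. ] [ 454.9 -339.7  265. ]
wrist tray 0.69 [372.  161.5] [420.  231.6   0. ]
wrist black_mount 0.55 [373.9 163.2] [422.8 233.6   2. ]
TRI hardness_stand [ 484.  -258.8   -4.6]
TRI nest_seat [ 540.8 -148.3   21. ]
TRI shuttle_knob [ 464.5 -113.9   37.3]
TRI red_mount_centre [368.7 213.   16.8]
TRI tray [420.1 233.7  -0.1]
TRI black_mount [419.8 236.3   4.6]
TRI tan_mount [471.4 252.7  -2.9]
TRI grip_top [ 448.9 -331.3  286.2]
```

View pics/a.png

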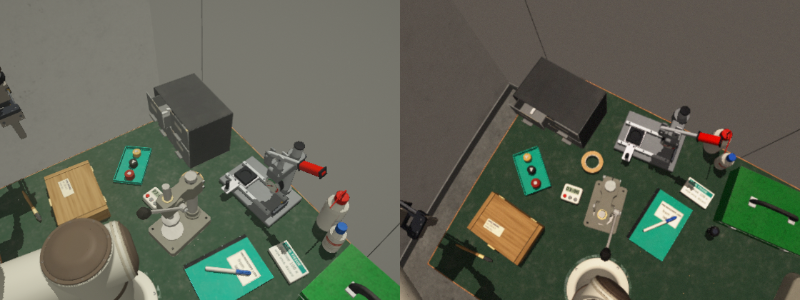

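The picture shows the red mount nearest the robot in the tray, then black, then tan. The stand is at the right, with its shuttle out to the left. Next I work out the yaw for the approach.

```bash
python3 - <<'E'
from h import *
st=manip.state();M=Ro.from_quat(st['tool_rot']).as_matrix();print(M.round(3),st['eef_pos'])
y=M[:2,1];print('toolyaw y',np.arctan2(y[1],y[0]))
r=np.array([471,251])-np.array([370,212]);a=np.arctan2(r[1],r[0])
print('row ang',a,'tool y wanted',a-np.pi/2, a+np.pi/2)
s=imaging.snapshot('wrist');print(np.array(s['hand_eye']).round(3))
E
```

```text
[[-0.892  0.453 -0.   ]
 [ 0.453  0.892  0.   ]
 [ 0.     0.    -1.   ]] [260.30632692 512.69015081 214.61457425]
toolyaw y 1.1009993251883543
row ang 0.3685000929875545 tool y wanted -1.202296233807342 1.9392964197824512
[[-1.00000e-03 -9.72000e-01 -2.37000e-01  6.63980e+01]
 [ 1.00000e+00 -1.00000e-03 -1.00000e-03 -3.40000e-02]
 [ 1.00000e-03 -2.37000e-01  9.72000e-01 -1.69749e+02]
 [ 0.00000e+00  0.00000e+00  0.00000e+00  1.00000e+00]]
```

```bash
python3 -m jog '[[15,-40,0,-0.18],[30,-80,0,-0.36],[45,-120,0,-0.54],[60,-160,0,-0.72],[75,-200,0,-0.9],[90,-240,0,-1.08],[105,-280,0,-1.26],[110,-300,0,-1.44],[110,-300,0,-1.62],[110,-300,-20,-1.8],[110,-300,-40,-1.98],[110,-300,-60,-2.16],[110,-300,-60,-2.3],[110,-300,-60,-2.3],[110,-300,-60,-2.3]]' 0.3 15
python3 - <<'E'
from h import *
np.set_printoptions(precision=1,suppress=True)
st=manip.state();print(st['eef_pos'],st['joint_pos'])
s=imaging.snapshot('wrist');cv2.imwrite('pics/w1.png',s['frame'])
for n,z in dict(red_mount_centre=12.5,black_mount=2,tan_mount=2,tray=0).items():
    for q in nets.tip_of(s,n)[:2]: print(n,q['conf'],np.array(q['centre'])*[420,560],atz(s,q['centre'],z,st))
for n in ('red_mount_centre','black_mount','tan_mount'):
  for q in nets.regions_of(s,n)[:1]:
    b=q['box'];print(n,q['conf'],np.array(b)*[560,420,560,420])
E
```

```text
time: 3.42
eef_pos: [370.6, 212.8, 155.0]
tool_rot: [0.983, 0.186, 0.0, -0.0]
force: [0.2, -0.5, -0.1]
opening: 0.645
grip_force: 0.0
[370.6 212.8 155. ] [ 0.2 -0.2  2.1  0.   1.3  1.4]
red_mount_centre 0.65 [202.  277.2] [371.2 217.1  12.5]
black_mount 0.72 [150.1 281.6] [421.4 231.8   2. ]
tan_mount 0.62 [ 99.7 280.1] [466.6 251.1   2. ]
tray 0.58 [153.7 280.6] [417.5 231.4   0. ]
red_mount_centre 0.74 [262.4 187.5 295.7 221.9]
black_mount 0.72 [265.2 138.4 295.8 167.5]
tan_mount 0.77 [265.4  81.  296.3 114.5]
```

View pics/w1.png

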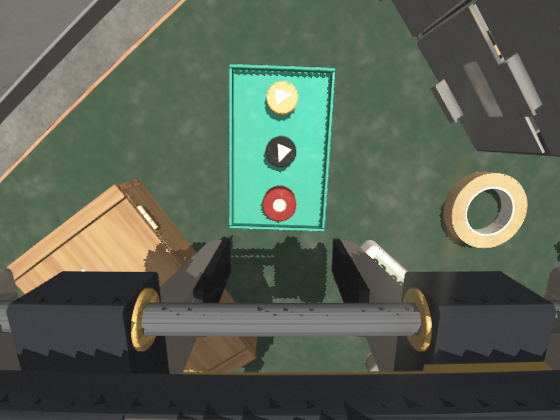

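The wrist view shows the red mount at (row 204, col 279) with its white spot centred, black at (152, 281) and tan at (98, 282). I descend to just above it and refine there.

```bash
cat >> h.py <<'E'
def redtop(s,st,z):
    f=cv2.cvtColor(s['frame'],cv2.COLOR_BGR2HSV)
    m=(((f[...,0]<8)|(f[...,0]>172))&(f[...,1]>130)&(f[...,2]>60)).astype('u1')
    cs=max(cv2.findContours(m,cv2.RETR_EXTERNAL,cv2.CHAIN_APPROX_NONE)[0],key=cv2.contourArea)
    (x,y),(a,b),_=cv2.fitEllipse(cs);return x,y,a,b
E
python3 -m jog '[[0,1,-15,0],[0,2,-30,0],[0,2,-45,0],[0,2,-60,0],[0,2,-60,0],[0,2,-60,0]]' 0.3 15
python3 - <<'E'
from h import *
np.set_printoptions(precision=1,suppress=True)
st=manip.state();print(st['eef_pos'])
s=imaging.snapshot('wrist');cv2.imwrite('pics/w2.png',s['frame'])
for n,z in dict(red_mount_centre=12.5,black_mount=2,tan_mount=2).items():
    for q in nets.tip_of(s,n)[:1]: print(n,q['conf'],np.array(q['centre'])*[420,560],atz(s,q['centre'],z,st))
e=redtop(s,st,23);print(e,atz(s,(e[1]/420,e[0]/560),20,st))
f=s['frame'];x,y=int(e[0]),int(e[1])
cv2.imwrite('pics/w2c.png',cv2.resize(f[y-50:y+50,x-60:x+60],(600,500)))
print(x-60,y-50)
E
```

```text
time: 4.58
eef_pos: [370.6, 214.7, 94.8]
tool_rot: [0.983, 0.185, 0.0, -0.0]
force: [0.1, -0.3, -0.6]
opening: 0.651
grip_force: 0.0
[370.6 214.7  94.8]
red_mount_centre 0.7 [214.4 279.9] [373.8 216.9  12.5]
black_mount 0.64 [156.7 282.8] [418.7 231.8   2. ]
tan_mount 0.69 [ 87.5 280.7] [469.1 253.2   2. ]
(280.9173889160156, 218.9708251953125, 39.7087287902832, 42.18471908569336) [372.3 215.4  20. ]
220 168
```

View pics/w2c.png

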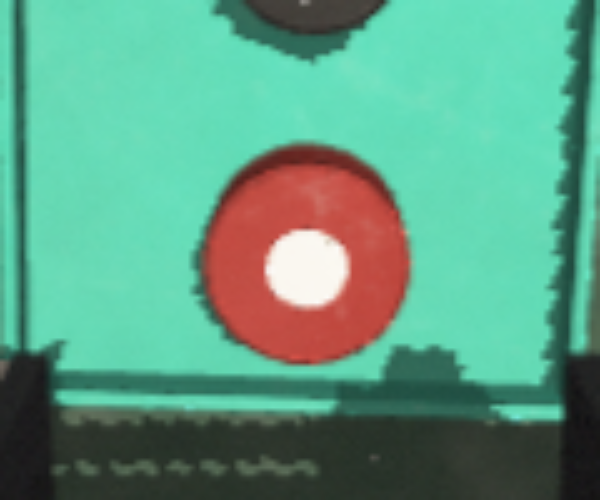

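The crop shows the top face centred at about full-image (281.3, 220.7), upright and clear of the fingers. I narrow the opening so the fingers clear the tray rim, then descend.

```bash
python3 - <<'E'
from h import *
st=manip.state();s=imaging.snapshot('wrist')
print(atz(s,(220.7/420,281.3/560),23,st))
E
python3 -m jog '[[1,0.5,0,0],[1,0.5,-15,0],[1,0.5,-30,0],[1,0.5,-45,0],[1,0.5,-60,0],[1,0.5,-75,0],[1,0.5,-85,0],[1,0.5,-85,0],[1,0.5,-85,0]]' 0.05 15
```

```text
[371.97314645 214.91944877  23.        ]
time: 5.95
eef_pos: [371.8, 215.3, 10.0]
tool_rot: [0.983, 0.185, 0.0, -0.0]
force: [-1.0, 1.0, -0.1]
opening: 0.524
grip_force: 0.0
```

```bash
python3 -m jog '[[0,0,0,0],[0,0,0,0],[0,0,0,0],[0,0,0,0],[0,0,0,0],[0,0,0,0]]' -1 15
python3 -m jog '[[0,0,20,0],[0,0,50,0],[0,0,90,0],[0,0,140,0],[0,0,190,0],[0,0,230,0],[0,0,230,0]]'
```

```text
time: 6.7
eef_pos: [371.8, 215.3, 10.0]
tool_rot: [0.983, 0.185, 0.0, -0.0]
force: [-1.7, 1.0, 5.8]
opening: 0.356
grip_force: 15.0
time: 7.58
eef_pos: [373.1, 215.6, 242.7]
tool_rot: [0.983, 0.185, 0.003, -0.0]
force: [-0.2, 0.3, 0.4]
opening: 0.356
grip_force: 15.0
```

```bash
python3 -m jog '[[0,-20,25,0],[5,-55,40,0],[10,-95,40,0],[15,-135,40,0.1],[20,-175,40,0.2],[25,-215,40,0.3],[30,-255,40,0.4],[35,-295,40,0.5],[45,-330,40,0.6],[60,-360,40,0.7],[85,-365,40,0.76],[110,-365,40,0.76],[135,-365,20,0.76],[155,-365,-10,0.76],[164,-365,-40,0.76],[164,-365,-70,0.76],[164,-365,-80,0.76],[164,-365,-80,0.76],[164,-365,-80,0.76],[164,-365,-80,0.76]]'
python3 - <<'E'
from h import *
np.set_printoptions(precision=2,suppress=True)
st=manip.state();print(st['eef_pos'],st['joint_pos'])
s=imaging.snapshot('wrist');cv2.imwrite('pics/w3.png',s['frame'])
for n,z in dict(nest_seat=35,shuttle_knob=54,red_mount_centre=145,hardness_stand=0).items():
    for q in nets.tip_of(s,n)[:2]: print(n,q['conf'],np.array(q['centre'])*[420,560],atz(s,q['centre'],z,st))
E
```

```text
time: 10.07
eef_pos: [536.0, -150.2, 161.0]
tool_rot: [0.844, 0.536, 0.001, 0.001]
force: [-0.4, 0.1, -0.5]
opening: 0.357
grip_force: 15.0
[ 536.02 -150.22  160.97] [-0.49  0.16  1.71  0.    1.27 -0.05]
nest_seat 0.63 [208.91 277.42] [ 532.35 -150.07   35.  ]
shuttle_knob 0.82 [213.61 184.69] [ 454.94 -113.67   54.  ]
red_mount_centre 0.56 [256.62 282.52] [ 533.51 -157.46  145.  ]
hardness_stand 0.81 [297.61 278.49] [ 483.65 -254.97    0.  ]
```

View pics/w3.png

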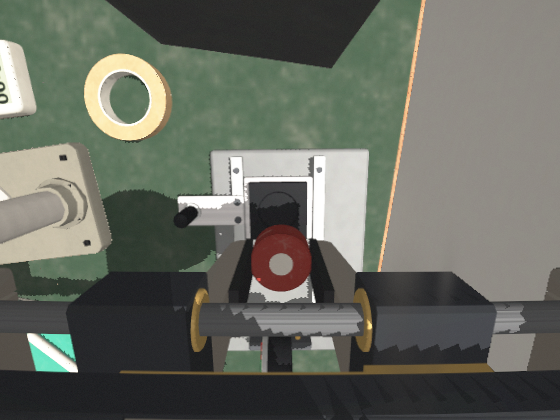

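The view shows the held red mount (white spot near row 264, col 281) and the nest ring around row 208, col 279. The knob is at (215, 186). I enlarge the ring for a closer look.

```bash
python3 - <<'E'
from h import *
np.set_printoptions(precision=2,suppress=True)
st=manip.state()
s=imaging.snapshot('wrist');f=s['frame']
for X in ([536,-150.2,40],[536,-150.2,174]): print(proj(s,X,st))
print('spot',atz(s,(264/420,281/560),174,st), 'view2',)
c=f[165:295,220:340].astype(float)
c=np.clip((c/255)**0.5*255*1.1,0,255).astype('u1')
cv2.imwrite('pics/w3c.png',cv2.resize(c,None,fx=4.6,fy=4.6,interpolation=cv2.INTER_CUBIC))
E
```

```text
(np.float64(281.7708115966804), np.float64(208.88200335517672))
(np.float64(282.5478192768662), np.float64(264.1345780282063))
spot [ 535.28 -149.77  174.  ] view2
```

View pics/w3c.png

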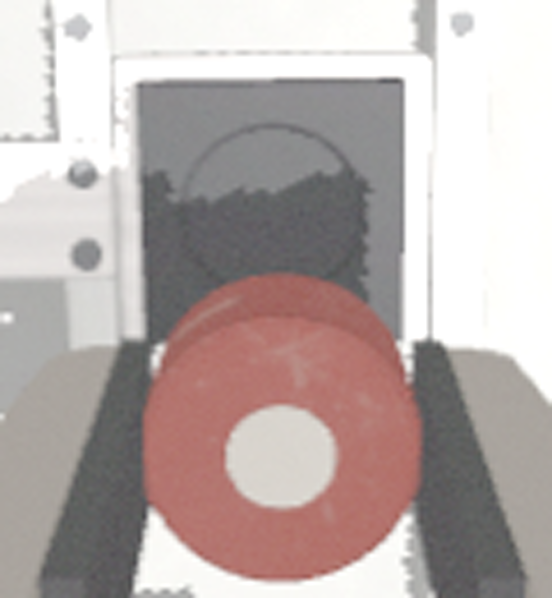

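```bash
python3 - <<'E'
from h import *
np.set_printoptions(precision=2,suppress=True)
st=manip.state();M=Ro.from_quat(st['tool_rot']).as_matrix()
s=imaging.snapshot('wrist')
for n,(c,r,z) in dict(nest=(278.9,210.4,40),mount=(281.2,263.2,174),knobbase=(186,215,60)).items():
    p=atz(s,(r/420,c/560),z,st);print(n,p,'in tool',M.T@(p-st['eef_pos']))
a=atz(s,(181/420,233/560),35,st);print('y',np.arctan2(M[1,1],M[0,1]))
# stand yaw: base plate near-left long edge top corner and right corner
p=atz(s,(152/420,212/560),8,st);q=atz(s,(151/420,367/560),8,st);print('edge yaw',np.arctan2(*(q-p)[[1,0]]))
E
```

```text
nest [ 532.81 -150.31   40.  ] in tool [ -1.49  -2.2  119.84]
mount [ 535.55 -149.32  174.  ] in tool [  0.56  -0.1  -14.16]
knobbase [ 457.31 -114.27   60.  ] in tool [ -0.97 -85.85  99.81]
y -0.4390247385430265
edge yaw -0.4334144555315503
```

```bash
python3 -m jog '[[-2.7,-0.7,0,0],[-2.7,-0.7,-20,0],[-2.7,-0.7,-40,0],[-2.7,-0.7,-60,0],[-2.7,-0.7,-80,0],[-2.7,-0.7,-95,0],[-2.7,-0.7,-103,0],[-2.7,-0.7,-107,0],[-2.7,-0.7,-110,0],[-2.7,-0.7,-112,0],[-2.7,-0.7,-112,0],[-2.7,-0.7,-112,0]]'
python3 - <<'E'
from h import *
np.set_printoptions(precision=2,suppress=True)
st=manip.state();print(st['eef_pos'],st['force'])
s=imaging.snapshot('wrist');f=s['frame']
c=np.clip((f[170:300,200:360]/255.)**0.6*255,0,255).astype('u1')
cv2.imwrite('pics/w4.png',cv2.resize(c,None,fx=4,fy=4,interpolation=cv2.INTER_CUBIC))
E
```

```text
time: 11.92
eef_pos: [532.8, -150.6, 47.9]
tool_rot: [0.844, 0.536, 0.0, 0.0]
force: [0.1, 0.1, -0.0]
opening: 0.36
grip_force: 15.0
[ 532.8  -150.6    47.86] [ 0.12  0.08 -0.05]
```

View pics/w4.png

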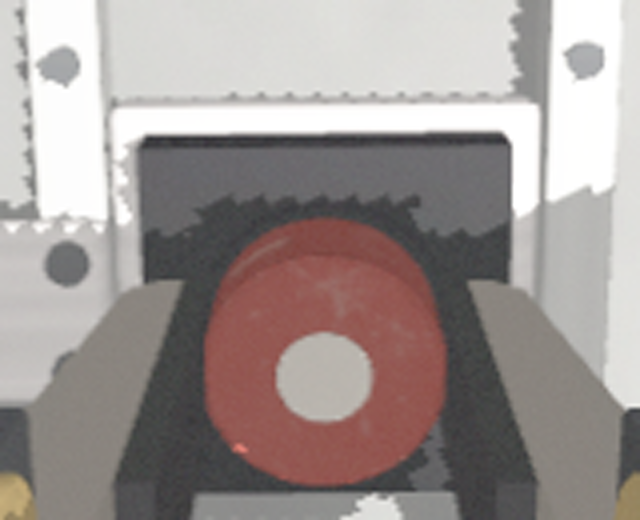

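The mount sits centred laterally over the block (col 325 against the block's 140–510), with its underside at rim height and no contact force. I go on down.

```bash
python3 -m jog '[[0,0,-1,0],[0,0,-2,0],[0,0,-3,0],[0,0,-3,0],[0,0,-3,0]]'; python3 -m jog '[[0,0,-1,0],[0,0,-1.5,0],[0,0,-1.5,0],[0,0,-1.5,0]]'
```

```text
time: 12.6
eef_pos: [532.6, -150.5, 44.6]
tool_rot: [0.844, 0.536, 0.0, -0.0]
force: [-0.1, 0.3, -0.7]
opening: 0.355
grip_force: 15.0
time: 13.1
eef_pos: [532.6, -150.6, 43.1]
tool_rot: [0.844, 0.536, 0.0, 0.0]
force: [0.1, 0.1, 0.8]
opening: 0.355
grip_force: 15.0
```

```bash
python3 -m jog '[[0,0,0,0],[0,0,0,0],[0,0,0,0],[0,0,0,0],[0,0,0,0],[0,0,10,0],[0,0,25,0],[0,0,45,0],[0,0,70,0],[0,0,90,0],[0,0,90,0],[0,0,90,0]]' 0.0
python3 - <<'E'
from h import *
np.set_printoptions(precision=2,suppress=True)
st=manip.state();print(st['eef_pos'],st['force'])
s=imaging.snapshot('wrist');f=s['frame']
for n,z in dict(red_mount_centre=45.5,nest_seat=35,shuttle_knob=54).items():
    for q in nets.tip_of(s,n)[:2]: print(n,q['conf'],np.array(q['centre'])*[420,560],atz(s,q['centre'],z,st))
cv2.imwrite('pics/w5.png',cv2.resize(f[140:290,150:350],None,fx=4,fy=4,interpolation=cv2.INTER_CUBIC))
E
```

```text
time: 14.6
eef_pos: [532.3, -150.4, 132.8]
tool_rot: [0.844, 0.536, -0.0, -0.0]
force: [-0.4, 0.3, -0.8]
opening: 0.5
grip_force: 0.0
[ 532.33 -150.37  132.82] [-0.42  0.28 -0.79]
red_mount_centre 0.75 [214.91 284.09] [ 535.43 -149.46   45.5 ]
shuttle_knob 0.76 [221.8  182.28] [ 456.7  -116.62   54.  ]
```

View pics/w5.png

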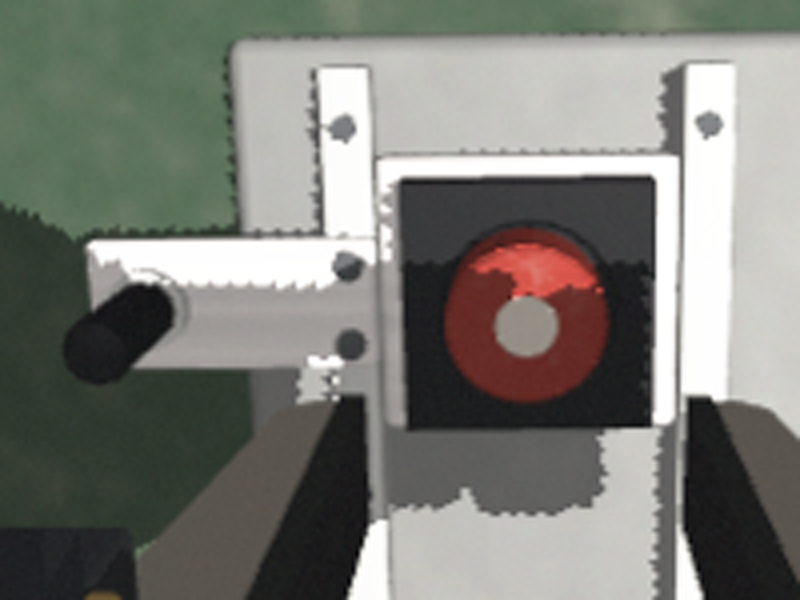

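The mount is seated concentrically in the nest. Next I go to the knob, turning the tool so it closes along the stand's y.

```bash
python3 -m jog '[[-20,9,0,0],[-40,18,0,0.18],[-60,28,0,0.36],[-76.5,36,0,0.54],[-76.5,36,0,0.72],[-76.5,36,0,0.9],[-76.5,36,0,1.08],[-76.5,36,0,1.26],[-76.5,36,0,1.44],[-76.5,36,0,1.571],[-76.5,36,-5,1.571],[-76.5,36,-5,1.571]]' 0.0
python3 - <<'E'
from h import *
np.set_printoptions(precision=2,suppress=True)
st=manip.state();print(st['eef_pos'],st['joint_pos'])
s=imaging.snapshot('wrist');f=s['frame']
for n,z in dict(red_mount_centre=45.5,shuttle_knob=54).items():
    for q in nets.tip_of(s,n)[:2]: print(n,q['conf'],np.array(q['centre'])*[420,560],atz(s,q['centre'],z,st))
print(proj(s,[455.7,-114.5,73],st))
cv2.imwrite('pics/w6.png',f)
E
```

```text
time: 16.3
eef_pos: [455.5, -114.2, 127.2]
tool_rot: [0.219, 0.976, 0.0, -0.001]
force: [0.1, -0.0, 0.8]
opening: 0.498
grip_force: 0.0
[ 455.54 -114.19  127.21] [-0.5  -0.03  1.97  0.    1.2  -1.63]
red_mount_centre 0.85 [312.02 284.42] [ 535.33 -148.74   45.5 ]
shuttle_knob 0.83 [220.71 278.88] [ 453.45 -115.34   54.  ]
(np.float64(280.987496620694), np.float64(229.3336684682048))
```

View pics/w6.png

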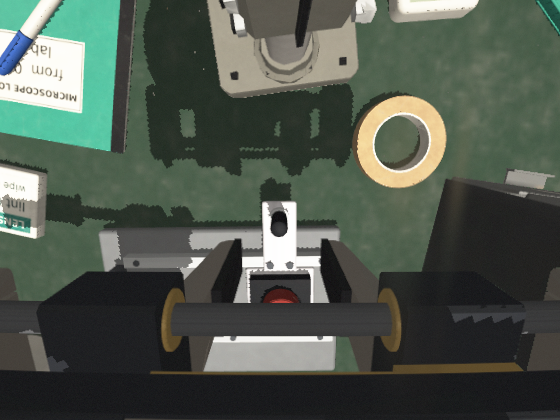

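The knob's top is at (279, 227), within 2 px of where I predicted it. I descend and pinch it.

```bash
python3 -m jog '[[0,0,-15,0],[0,0,-30,0],[0,0,-45,0],[0,0,-60,0],[0,0,-75,0],[0,0,-79,0],[0,0,-79,0]]' 0.0
python3 -m jog '[[0,0,0,0],[0,0,0,0],[0,0,0,0],[0,0,0,0],[0,0,0,0],[0,0,0,0],[0,0,0,0]]' -1 15
```

```text
time: 17.32
eef_pos: [456.1, -114.5, 48.9]
tool_rot: [0.218, 0.976, 0.0, -0.0]
force: [0.2, 0.1, -0.6]
opening: 0.503
grip_force: 0.0
time: 18.2
eef_pos: [456.3, -114.8, 49.4]
tool_rot: [0.218, 0.976, -0.0, 0.0]
force: [-1.3, -1.2, 4.2]
opening: 0.143
grip_force: 15.0
```

```bash
python3 -m jog '[[-2,-4.5,0,0],[-5,-11,0,0],[-9,-19.5,0,0],[-13,-28,0,0],[-17,-36.5,0,0],[-21,-45,0,0],[-25,-54,0,0],[-29,-62.5,0,0],[-33,-71,0,0],[-37,-79.5,0,0],[-41,-88,0,0],[-44,-94.5,0,0],[-46.4,-99.7,0,0],[-46.4,-99.7,0,0]]'
python3 -m jog '[[-1,-2.2,0,0],[-2,-4.3,0,0],[-3,-6.4,0,0],[-3,-6.4,0,0]]'
```

```text
time: 19.95
eef_pos: [410.0, -215.8, 49.4]
tool_rot: [0.218, 0.976, -0.001, 0.001]
force: [4.7, -2.7, 2.0]
opening: 0.145
grip_force: 15.0
time: 20.45
eef_pos: [407.7, -220.9, 49.4]
tool_rot: [0.218, 0.976, 0.0, 0.001]
force: [7.7, 1.5, 2.6]
opening: 0.153
grip_force: 15.0
```

```bash
python3 -m jog '[[0.3,-1.4,0,0],[0,-3,0,0],[-0.8,-4.8,0,0],[-0.8,-4.8,0,0]]';python3 -m jog '[[-0.4,-0.9,0,0],[-0.8,-1.8,0,0],[-1.2,-2.7,0,0],[-1.2,-2.7,0,0]]'
```

```text
time: 20.95
eef_pos: [407.5, -221.1, 49.1]
tool_rot: [0.219, 0.976, 0.005, 0.001]
force: [12.4, 18.1, 10.4]
opening: 0.148
grip_force: 15.0
time: 21.45
eef_pos: [407.1, -221.9, 49.0]
tool_rot: [0.219, 0.976, 0.007, 0.001]
force: [16.8, 25.4, 13.2]
opening: 0.164
grip_force: 15.0
```

The shuttle is hard against its stop. I back off, release, rise, and check from the scene camera.

```bash
python3 -m jog '[[1.5,3,0,0],[1.5,3,0,0],[1.5,3,0,0]]'; python3 -m jog '[[0,0,0,0],[0,0,0,0],[0,0,0,0],[0,0,0,0],[0,0,15,0],[0,0,40,0],[0,0,80,0],[0,0,130,0],[0,0,190,0],[0,0,240,0],[0,0,270,0],[0,0,270,0]]' 0.0
python3 - <<'E'
from h import *
np.set_printoptions(precision=2,suppress=True)
st=manip.state();print(st['eef_pos'],st['force'])
R={}
for c in ('wrist','scene','top'):
    s=imaging.snapshot(c)
    for n,z in dict(shuttle_knob=54,grip_top=282,red_mount_centre=45.5).items():
        for q in nets.tip_of(s,n)[:1]:
            print(c,n,q['conf'],atz(s,q['centre'],z,manip.state()))
            R.setdefault(n,[]).append(ray(s,q['centre'],st))
    if c=='wrist': cv2.imwrite('pics/w7.png',s['frame'])
for n,L in R.items():
    if len(L)>1: print('TRI',n,tri(L))
E
```

```text
time: 21.82
eef_pos: [407.5, -221.1, 49.1]
tool_rot: [0.218, 0.976, 0.004, 0.0]
force: [11.5, 16.0, 11.3]
opening: 0.152
grip_force: 15.0
time: 23.32
eef_pos: [407.1, -226.0, 322.7]
tool_rot: [0.218, 0.976, -0.002, 0.003]
force: [0.6, -0.3, -0.1]
opening: 0.501
grip_force: 0.0
[ 407.07 -226.    322.65] [ 0.63 -0.35 -0.12]
wrist shuttle_knob 0.87 [ 404.59 -217.83   54.  ]
wrist red_mount_centre 0.72 [ 477.98 -250.02   45.5 ]
scene shuttle_knob 0.64 [ 399.51 -221.71   54.  ]
scene grip_top 0.55 [ 451.53 -329.38  282.  ]
scene red_mount_centre 0.63 [ 485.43 -248.1    45.5 ]
top red_mount_centre 0.55 [ 491.   -258.32   45.5 ]
TRI shuttle_knob [ 409.86 -220.73   37.16]
TRI red_mount_centre [ 484.01 -252.77   52.19]
```

View pics/w7.png

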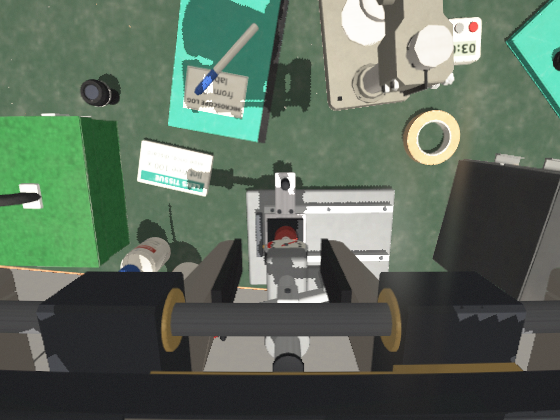

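The shuttle is home, with the knob at (183, 285) and the mount in the nest under the head. Now I move above the grip and close the fingers.

```bash
python3 -m jog '[[0,-30,15,0],[5,-60,15,0],[12,-90,15,0],[24,-110,15,0],[34.7,-122,15,0],[34.7,-122,15,0],[34.7,-122,15,0],[34.7,-122,15,0]]' -1 15
python3 - <<'E'
from h import *
np.set_printoptions(precision=2,suppress=True)
st=manip.state();print(st['eef_pos'],st['joint_pos'])
a=[]
for c in ('scene','top'):
    s=imaging.snapshot(c);u,v=map(int,proj(s,[442,-348,285]));print(c,u,v)
    for q in nets.tip_of(s,'grip_top')[:1]: print(q['conf'],np.array(q['centre'])*[420,560])
    print(proj(s,[448.7,-333.3,282]))
    u0=min(max(u-60,0),440);a.append(cv2.resize(s['frame'][v-60:v+60,u0:u0+120],(400,400)))
cv2.imwrite('pics/a8.png',np.hstack(a))
E
```

```text
time: 24.92
eef_pos: [440.7, -346.6, 334.3]
tool_rot: [0.217, 0.976, -0.0, 0.0]
force: [0.3, 0.2, -1.1]
opening: 0.006
grip_force: 0.0
[ 440.73 -346.65  334.34] [-0.88  0.07  1.46 -0.    1.61 -2.01]
scene 444 236
0.73 [231.8 437.7]
(np.float64(436.2892264923972), np.float64(232.1690441721125))
top 441 197
(np.float64(433.109885613256), np.float64(194.6515701754285))
```

View pics/a8.png

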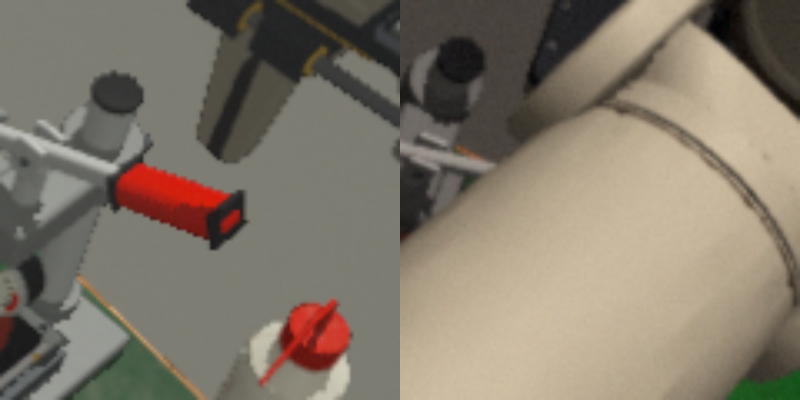

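The scene view shows the closed fingers above and just behind the red grip, and the net's grip position matches my prediction within 2 px. I press down in stages.

```bash
python3 -m jog '[[1,-1.5,-10,0],[1,-1.5,-20,0],[1,-1.5,-28,0],[1,-1.5,-36,0],[1,-1.5,-44,0],[1,-1.5,-52,0],[1,-1.5,-60,0],[1,-1.5,-68,0],[1,-1.5,-75,0],[1,-1.5,-75,0],[1,-1.5,-75,0]]'
python3 - <<'E'
from h import *
s=imaging.snapshot('scene');st=manip.state();print(st['eef_pos'],st['force'])
cv2.imwrite('pics/a9.png',cv2.resize(s['frame'][176:306,350:510],(640,520)))
E
```

```text
time: 26.5
eef_pos: [441.9, -348.2, 259.2]
tool_rot: [0.218, 0.976, 0.0, -0.0]
force: [0.4, 1.1, 1.6]
opening: 0.003
grip_force: 1.0
[ 441.96256446 -348.25320633  259.24066687] [-0.1242352   0.29194766  2.06708222]
```

View pics/a9.png

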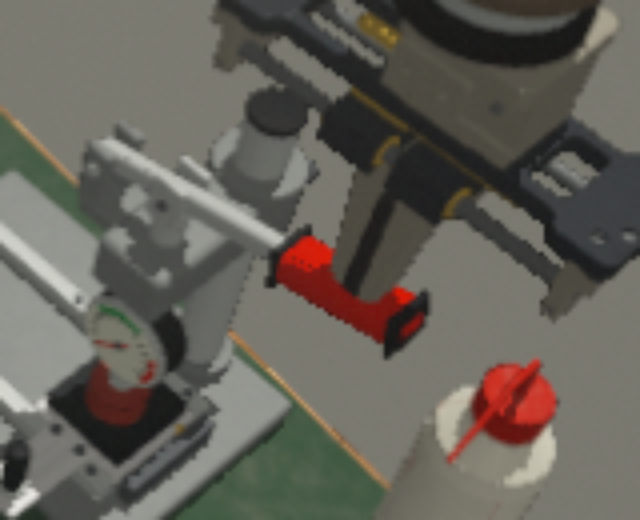

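The fingers are squarely on the red grip, and the dial is visible with its needle still at rest, left of the green. I press on to the green height.

```bash
python3 -m jog '[[0,0,-6,0],[0,0,-12,0],[0,0,-18,0],[0,0,-23,0],[0,0,-27,0],[0,0,-27,0]]'; python3 -m jog '[[0,0,-2,0],[0,0,-4,0],[0,0,-6,0],[0,0,-7,0],[0,0,-7,0],[0,0,-7,0]]'
python3 - <<'E'
from h import *
s=imaging.snapshot('scene');st=manip.state();print(st['eef_pos'],st['force'])
cv2.imwrite('pics/a10.png',cv2.resize(s['frame'][235:285,355:415],(720,600),interpolation=cv2.INTER_CUBIC))
E
```

```text
time: 27.3
eef_pos: [441.8, -349.5, 232.3]
tool_rot: [0.218, 0.976, -0.001, 0.0]
force: [-1.3, -3.1, 5.7]
opening: 0.005
grip_force: 2.8
time: 28.05
eef_pos: [441.6, -350.0, 226.0]
tool_rot: [0.218, 0.976, -0.001, 0.0]
force: [-2.6, -4.5, 7.9]
opening: 0.002
grip_force: 3.4
[ 441.63146992 -349.93476823  225.98335969] [-2.23224736 -3.17218876  6.652491  ]
```

View pics/a10.png

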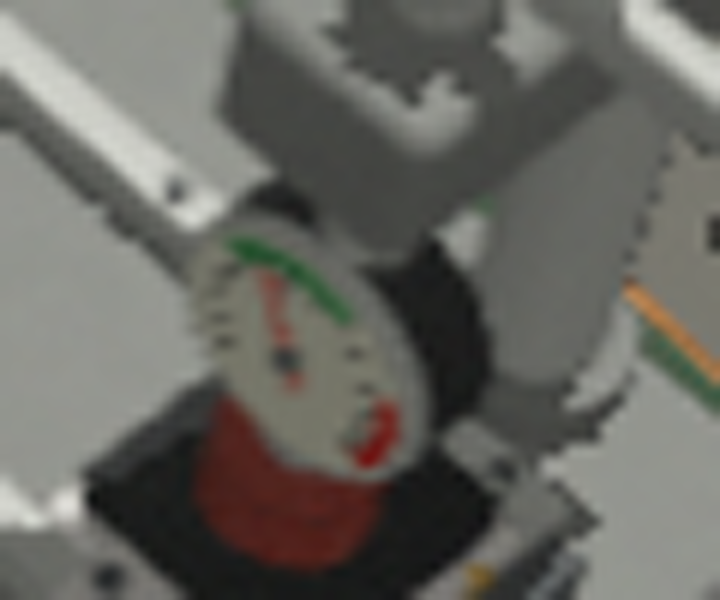

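The needle stands in the green, about a third of the way along the band. A further 1.5 mm puts it nearer the middle.

```bash
python3 -m jog '[[0,0,-0.7,0],[0,0,-1.5,0],[0,0,-1.5,0],[0,0,-1.5,0],[0,0,-1.5,0]]' && python3 -c "
from rig import job
print(job.hand_in())"
```

```text
time: 28.72
eef_pos: [441.6, -350.0, 224.6]
tool_rot: [0.218, 0.976, -0.002, 0.0]
force: [-4.2, -3.5, 7.2]
opening: 0.006
grip_force: 3.6
the job is handed in; nothing more can be done
None
```

The job is handed in after 28.7 s on the robot's clock, with no verdict returned: the red mount is seated, the shuttle is home, and the robot is still holding the lever at about 7 N; the needle was in the green when last viewed, before a final 1.5 mm push toward mid-band.

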